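# Set a water filler's telescopic spout over the tumbler and half-open its valve

## Robot

A 7-joint arm with a two-finger parallel gripper is mounted at the origin on a cart in front of the work surface, level with it; the furniture and walls round the work are solid. World frame = base frame: x ahead of the robot, y to its left, z up, the work surface at z = 0. Lengths are in m, angles in rad, forces in N, time in s.
With the tool pointing down it reaches from about 0.425 to 0.95 m from the base axis. Payload 4.7 kg.
Tool frame: the origin (TCP) lies between the finger pads; the fingertips stand 25 mm ahead of it and the grasp point (between the pads) lies 6 mm ahead of it; z points along the fingers, y is the line along which they close (so a half turn about z gives the same grasp; the last joint's range is limited). The gripper opens to 85 mm and grips with 20 to 120 N. Pads are 22 mm wide; open, the fingers measure 114 mm over their backs; the gripper's body (76 mm by 85 mm) begins 54 mm behind the grasp point. The pads swing forward as they close: fully open they stand 13 mm farther back than shut.
Start: joints at [-1.138, 0.469, -0.049, 1.532, 0.024, 1.141, -0.082], TCP at [0.301, 0.604, 0.256] pointing down, gripper open.
Joint ranges: [-2.59, 2.59], [-0.33, 1.99], [-1.39, 1.29], [0.1, 2.45], [-1.04, 4.18], [0.21, 1.99], [-2.66, 2.66]. Speed limits (rad/s): [2.57, 2.57, 3.14, 3.14, 3.14, 3.14, 3.14].

## Interface

Orientations are given as a 3x3 rotation matrix whose columns are the frame's x, y, z axes.
In Python, from rig import * gives the robot as it stands. Calls block until the motion is done:
- movep(position, orientation): joint-space move of the TCP to a pose.
- move_l(position, attitude=None, feed=0.15, until_force=None): straight line of the TCP; attitude=None keeps the orientation; feed is the mean speed in m/s. With until_force (N) it stops when the force on the tool has changed by that much, and returns True; else False.
- move_joints(angles): joint-space move.
- command_gripper(opening, newtons=None): finger opening in m; newtons is the grip in N (None keeps the last); returns when the fingers have stopped.
- sleep(seconds).
- inverse_kinematics(position, orientation): joint angles nearest the present ones, or None.
- sense(): the state.
- camera(name): name is "side" or "top" or "wrist"; returns (picture, depth): 480x640x3 uint8, red, green, blue; 480x640 float32, m along the optical axis (not along the pixel's ray), 0 where there is no reading.
- camera_params(name): a dict with "K" (3x3 intrinsics, pixels), "dist" ([k1, k2, p1, p2, k3] as OpenCV has them; the pictures are not rectified), "position" and "rotation" of the camera in the world; the wrist camera has in their place "tool_from_camera" (4x4, takes a point from camera to tool coordinates, whose origin is the TCP and whose axes are the flange's). Camera axes: x right, y down, z forward; pixel columns grow to the right and rows downward; lengths in m; the calibration is good to about 2 mm. A picture is of the moment at which its call begins: read the wrist's pose just before it. camera_params takes no time and is no camera call.
A pose or a line that the arm cannot do raises Unreachable and nothing moves.
- finish_job(): hands the job in; it is judged then, once.
The state is a dict: "time_s": time; "joint_pos": joint angles; "qd": joint speeds; "joint_efforts": joint torques, N m; "position": TCP position; "tcp_rot": TCP orientation; "wrist_force": force on the tool from outside, world axes, zero at the start; "ft_torque": the same for the moment, N m; "finger_gap": finger opening in m; "gripper_force": force on a finger pad.
Only numpy, scipy, OpenCV 4.12 (cv2) and the standard library are available. Lean on these libraries where they do the work, as an engineer would, in place of code of your own. Each camera call takes 0.05 s, during which the arm holds its last target. There are 200 camera calls.

## Task

Get the water filler ready to fill the steel tumbler: squeeze the spring button flush with the sliding outer tube of the spout, slide the tube one hole along (outwards or inwards, whichever brings the outlet over the steel tumbler) until the button pops fully out of that hole, and let go. Then turn the valve lever on top from shut to half open (45 degrees). Leave the cups standing where they are.

Things in the scene. Friction and masses are not known exactly. Their poses are not given: they have to be found in the camera images.
- filler: Fixed steel water-filler stand: dark base plate 130 x 130 x 16 mm, column 30 mm in diameter, horizontal spout 180 mm above the worktop. Origin on the worktop on the column's vertical axis; z up; the spout points along its -y, its +x is the side away from the robot. The spout's inner pipe (21 mm in diameter) is fixed.
- button_spot (a point): Fixed point on the spout's axis inside the tubes, at the spring button: 175 mm from the column's axis, 180 mm above the worktop, axes as filler. The button, a round steel pin 10 mm in diameter, sits in the fixed inner pipe, so it stays here while the outer tube slides past. It points away from the robot and up: along filler +x raised by 40 degrees, at right angles to the spout.
- button (a joint): How far the button is pressed in along its own axis, m: 0 fully out, 0.0055 flush with the outer tube, about 0.0085 while riding under the tube's wall, at most 0.011. Spring: 3 N when out, 5 N when flush. It is pressed by squeezing tube and button between the fingers along its tilted axis (fingers pointing down and away from the robot, 40 degrees from vertical).
- button_tip (a point): Domed outer end of the button, 19.5 mm from button_spot when out and 14 mm when flush; z of this point points outwards along the button. With the button flush the tube slides with some 15 N and the hole's edge pushes the pin wholly under; a level (untilted) squeeze leaves it sticking out about 4 mm and the tube stays locked.
- tube_middle (a point): Point on the axis of the outer tube at its middle hole; moves with the tube. Round aluminium tube 28 mm in diameter, 162 mm long: from 80 mm on the column's side of this point to 82 mm beyond it (black collar at the column end), then the elbow. Best squeezed right at the button.
- spout (a joint): Position of the sliding outer tube, m: 0 at the start, button in the middle one of three holes; positive = pulled outwards (filler -y), negative = pushed in towards the column. Holes 60 mm apart: the button pops out at +0.060 and -0.060 (play 1.5 mm); end stops at +-0.075. It cannot turn. Friction 2.5 N.
- spout_outlet (a point): Centre of the round downward mouth at the free end of the spout (nozzle 27 mm in diameter), 127 mm above the worktop; it moves with the outer tube, 100 mm farther out than the middle hole.
- valve (a joint): Valve lever angle, rad: 0 shut (lever at right angles to the spout, pointing along filler -x, to the robot), 0.785 half open, 1.571 fully open (lever along the spout). It grows anticlockwise seen from above about the column's axis and stays where it is left (0.08 N m friction). White ticks on the plate below it mark shut, half and open.
- valve_grip (a point): Middle of the lever's black grip, 45 mm from the column's axis and 227 mm above the worktop. The lever is an upright blade 9 mm thick and 18 mm high that ends 84 mm from the axis; this point moves with it, and its -x axis points outwards along the lever.
- tumbler_center (a point): Centre (half-way up) of the plain grey steel tumbler, no handle: 68 mm in diameter, 104 mm high, loose. It stands under the place of the outlet at either the outer or the inner hole.
- mug_center (a point): Centre (half-way up) of the round part of the white mug with a handle: 90 mm in diameter, 98 mm high, loose. It stands under the other place and is not the one to fill.
Not all that is in view belongs to the job. What is shaped like the part that bears mug_center but orange is not meant. What is shaped like the part that bears tumbler_center but black is not meant.

How it is judged:
By the outcome, as a careful person would: the job done as asked, in the order asked, and still so for the second after the job is handed in, with the robot touching nothing.
It also fails if it takes over 48 s, if anything falls off the work surface, if the arm or the gripper's body presses on something with over 40 N, if the wrist force passes 120 N, or if a joint passes its speed limit or range.

## Working session

There is one attempt and no reset: what is moved stays moved. The work goes in short steps, each a Python script; the robot and the scene stay as the last script left them, time stands still between calls to the robot, and variables do not carry over. Pictures are saved under pics/ and viewed, at most 10 in all, crops included, and the job is handed in when it is done.

```bash
mkdir -p pics; ls; python3 - <<'E'
from rig import *
import cv2,numpy as np
for n in("side","top"):
    p,d=camera(n); cv2.imwrite(f"pics/{n}0.png",p[:,:,::-1]); np.savez(f"{n}0.npz",p=p,d=d)
    c=camera_params(n); print(n,{k:np.round(v,3).tolist() for k,v in c.items()})
print(sense()["time_s"],sense()["tcp_rot"])
E
```

```text
pics
side {'K': [[603.082, 0.0, 322.427], [0.0, 603.082, 231.64], [0.0, 0.0, 1.0]], 'dist': [0.057, 0.0, 0.0, 0.0, 0.0], 'position': [0.06, -1.053, 0.763], 'rotation': [[0.909, -0.191, 0.37], [-0.417, -0.449, 0.79], [0.015, -0.873, -0.488]]}
top {'K': [[469.382, 0.0, 312.634], [0.0, 469.382, 242.104], [0.0, 0.0, 1.0]], 'dist': [-0.029, 0.0, 0.0, 0.0, 0.0], 'position': [0.374, -0.045, 0.99], 'rotation': [[0.076, -0.974, 0.213], [-0.997, -0.074, 0.016], [0.001, -0.213, -0.977]]}
0.1 [[-8.95244539e-01  4.45574540e-01 -7.38185498e-04]
 [ 4.45575144e-01  8.95242985e-01 -1.67028353e-03]
 [-8.33804287e-05 -1.82422932e-03 -9.99998333e-01]]
```

View pics/side0.png

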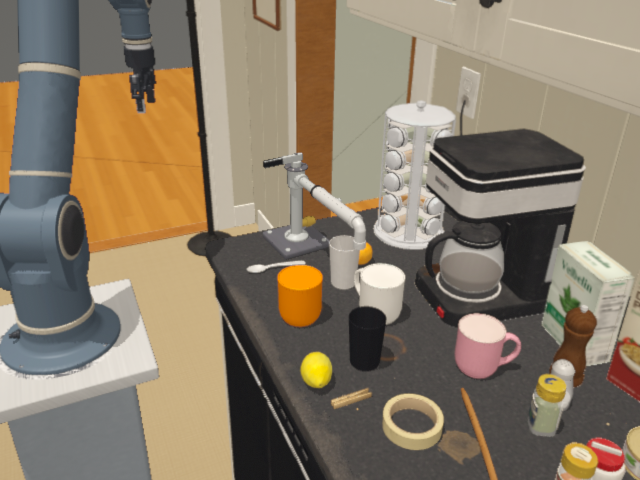

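View pics/top0.png

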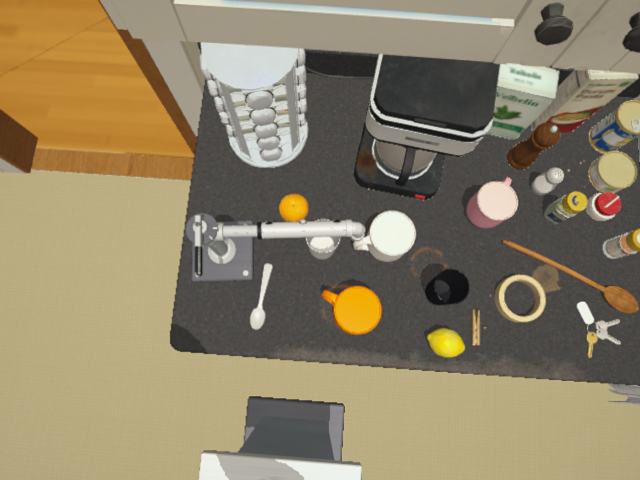

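Top view: the filler column top is near (203,228), with the spout running right to its elbow at about (358,230). There are four candidate cups:
- Steel tumbler, grey with no handle, at (322,243).
- Black tumbler at (447,288), a decoy.
- White mug at (391,236).
- Orange mug at (357,310), a decoy.

The grey tumbler fits the description and is at the inner place, so the tube should slide in. I'll measure and confirm this.

```bash
cat > h.py <<'E'
import numpy as np, cv2
from rig import *
def cloud(p,d,c,R=None,t=None):
    R=np.array(c["rotation"]) if R is None else R; t=np.array(c["position"]) if t is None else t
    v,u=np.mgrid[0:480,0:640]; uv=np.stack([u,v],-1).reshape(-1,1,2).astype(float)
    n=cv2.undistortPoints(uv,np.array(c["K"]),np.array(c["dist"])).reshape(480,640,2)
    P=np.dstack([n*d[...,None],d])@R.T+t
    P[d==0]=np.nan
    return P
E
python3 - <<'E'
from h import *
im=[]
for n in("top","side"):
    z=np.load(n+"0.npz"); P=cloud(z["p"],z["d"],camera_params(n)); np.save(n+"P.npy",P)
    X,Y,Z=P[...,0],P[...,1],P[...,2]; hsv=cv2.cvtColor(z["p"],cv2.COLOR_RGB2HSV)
    print(n,"table z",np.nanmedian(Z[300:330,270:310] if n=="top" else Z[340:370,410:430]))
    box=np.zeros((480,640),bool)
    if n=="top": box[205:260,190:375]=1
    else: box[150:250,255:375]=1
    s=box&(Z>.178)&(Z<.2); q=P[s]
    # spout ridge
    c=np.median(q,0); w=np.linalg.svd((q-q.mean(0))[:,:2],full_matrices=False)[2][0]; print("spout pts",len(q),q.mean(0).round(4),"dir",w.round(4), "ext",np.round([q[:,1].min(),q[:,1].max()],4))
    l=box&(Z>.214)&(Z<.26); q=P[l]; print("lever",len(q),q.mean(0).round(4),q.min(0).round(4),q.max(0).round(4))
    for nm,(u,v) in dict(top=dict(tum=(322,243),mug=(391,230)),side=dict(tum=(343,241),mug=(383,277)))[n].items():
        b=np.zeros((480,640),bool); b[v-35:v+50,u-40:u+40]=1
        for zl in (.04,.09): 
            m=b&(Z>zl)&(Z<(.115))&(hsv[...,1]<60); k,lab,st,cc=cv2.connectedComponentsWithStats(m.astype(np.uint8)); j=lab[v,u] or (1+st[1:,4].argmax()); q=P[lab==j]; print(nm,zl,len(q),q.min(0).round(3),q.max(0).round(3))
    a,b_=((190,290),(180,430)) if n=="top" else ((145,325),(240,420))
    im.append(cv2.resize(z["p"][a[0]:a[1],b_[0]:b_[1],::-1],None,fx=3,fy=3,interpolation=2)[:,:540])
z=np.load("top0.npz")["p"][180:290,180:430,::-1]; cv2.imwrite("pics/crop.png",cv2.resize(z,None,fx=3.2,fy=3.2,interpolation=2))
E
```

```text
top table z -0.0006098914717164172
spout pts 2155 [0.5672 0.0082 0.1895] dir [ 0.1061 -0.9944] ext [-0.1183  0.149 ]
lever 367 [0.5355 0.157  0.2308] [0.4952 0.1492 0.2148] [0.5686 0.1723 0.2399]
tum 0.04 173 [ 0.547 -0.082  0.04 ] [ 0.593 -0.018  0.106]
tum 0.09 66 [ 0.547 -0.082  0.09 ] [ 0.581 -0.018  0.106]
mug 0.04 1920 [ 0.554 -0.23   0.04 ] [ 0.643 -0.112  0.101]
mug 0.09 1612 [ 0.554 -0.23   0.09 ] [ 0.643 -0.141  0.101]
side table z -0.00031012554927090097
spout pts 1034 [0.5653 0.0091 0.1891] dir [-0.1163  0.9932] ext [-0.1234  0.1685]
lever 357 [0.5234 0.1527 0.2288] [0.472  0.1414 0.2145] [0.5723 0.1648 0.2396]
tum 0.04 1661 [ 0.548 -0.224  0.04 ] [ 0.623 -0.011  0.107]
tum 0.09 504 [ 0.555 -0.224  0.09 ] [ 0.623 -0.139  0.102]
mug 0.04 3065 [ 0.469 -0.334  0.04 ] [ 0.646 -0.018  0.107]
mug 0.09 998 [ 0.555 -0.233  0.09 ] [ 0.646 -0.139  0.102]
```

View pics/crop.png

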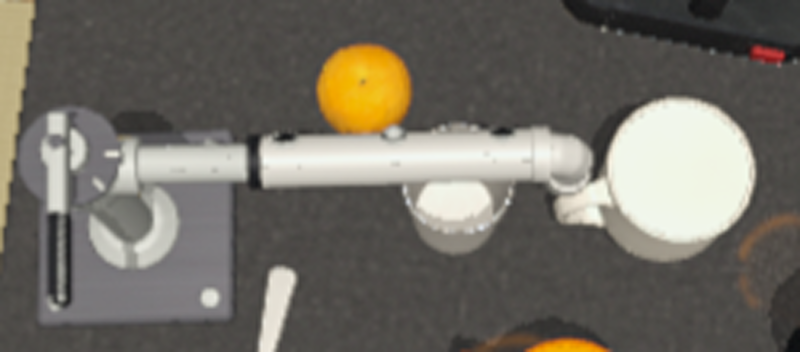

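The crop confirms it. The plain grey tumbler under the tube, at crop (455,215), is the one to fill. The mug with the handle is beyond the elbow, and the button shows at crop (393,133), full image (303,221). The slide is inwards, so next I fit the axes and check reach.

```bash
python3 - <<'E'
from h import *
from scipy.optimize import least_squares
for n in("top","side"):
    P=np.load(n+"P.npy"); q=P.reshape(-1,3); q=q[~np.isnan(q[:,0])]
    m=(q[:,1]>-.06)&(q[:,1]<.055)&(q[:,2]>.17)&(q[:,2]<.2)&(q[:,0]>.53)&(q[:,0]<.61); t=q[m]
    def f(x): # axis x=a+b*y, z=c, r=14mm
        return np.hypot((t[:,0]-x[0]-x[1]*t[:,1])/np.hypot(1,x[1]),t[:,2]-x[2])-.014
    r=least_squares(f,[.57,-.11,.18],loss="soft_l1",f_scale=.001); a,b,c=r.x
    print(n,"axis",r.x.round(4),"rms",np.sqrt(np.mean(r.fun**2)).round(4))
    # lever: along spout coordinate
    yaw=np.arctan(-b); fx=np.array([np.cos(yaw),np.sin(yaw)]); fy=np.array([-np.sin(yaw),np.cos(yaw)])
    l=q[(q[:,1]>.12)&(q[:,1]<.2)&(q[:,2]>.234)&(q[:,2]<.25)&(q[:,0]>.44)&(q[:,0]<.62)]
    s=l[:,:2]@fy; x=l[:,:2]@fx; h=np.percentile(x,[1,50,99]); print(" lever top fy pct",np.percentile(s,[5,25,50,75,95]).round(4),"fx",h.round(4),"axis fx",np.dot([a,0],fx).round(4),"slope",np.polyfit(x,s,1)[0].round(3),"yawdeg",np.degrees(yaw).round(2))
    e=q[(q[:,2]>.13)&(q[:,2]<.2)&(np.abs(q[:,:2]@fx-a*fx[0])<.02)&(q[:,1]<.0)&(q[:,1]>-.2)]; print(" elbow end fy",np.percentile(e[:,:2]@fy,[0,.3,1]).round(4))
c=camera_params("top")
for px in [(303,221.5)]:
    n=cv2.undistortPoints(np.array([[px]],float),c["K"],c["dist"])[0,0]; d=np.array(c["rotation"])@[*n,1]; p=np.array(c["position"]); print("button tip",(p+d*(.1925-p[2])/d[2]).round(4))
# collar in top pic
E
```

```text
top axis [ 0.5707 -0.1009  0.1795] rms 0.0013
 lever top fy pct [0.0995 0.1014 0.1035 0.1055 0.1074] fx [0.4844 0.5335 0.5808] axis fx 0.5678 slope 0.027 yawdeg 5.76
 elbow end fy [-0.1811 -0.1802 -0.1784]
side axis [ 0.5731 -0.108   0.1808] rms 0.0014
 lever top fy pct [0.092  0.094  0.096  0.0989 0.1027] fx [0.4867 0.535  0.5836] axis fx 0.5698 slope 0.031 yawdeg 6.17
 elbow end fy [-0.1934 -0.1895 -0.1883]
button tip [ 0.583  -0.0128  0.1925]
```

```bash
cat >> h.py <<'E'
yaw=np.radians(6.0); fx=np.array([np.cos(yaw),np.sin(yaw),0]); fy=np.array([-np.sin(yaw),np.cos(yaw),0]); ez=np.array([0,0,1.])
SPOT=np.array([.573,-.0143,.180]); COL=np.array([.5547,.1597,0])
s4,c4=np.sin(np.radians(40)),np.cos(np.radians(40))
zt=s4*fx-c4*ez; b=c4*fx+s4*ez
def RT(sg): return np.column_stack([sg*fy,sg*b,zt])
def lever(a,sg,z=.227):   # grip pose at valve angle a
    c,s=np.cos(a),np.sin(a); out=-(c*fx+s*fy); y=sg*np.cross(ez,out)
    return COL+.045*out+(z+.006)*ez, np.column_stack([np.cross(y,-ez),y,-ez])
E
python3 - <<'E'
from h import *
f=lambda q: None if q is None else np.round(q,2).tolist()
for sg in (1,-1):
    for k in (-.12,-.006): 
        print(sg,k,f(inverse_kinematics(SPOT+k*zt,RT(sg))))
    print("slid",f(inverse_kinematics(SPOT-.006*zt+.06*fy,RT(sg))))
    for a in (0,.4,.785): print("lev",a,f(inverse_kinematics(*lever(a,sg))))
E
```

```text
1 -0.12 [1.21, -0.04, -1.13, 2.3, -0.73, 0.22, 0.83]
1 -0.006 [0.81, 0.36, -0.96, 2.27, 1.82, 0.24, -1.64]
slid [0.67, 0.35, -0.98, 2.28, 1.79, 0.34, -1.74]
lev 0 [-0.86, 0.29, 0.6, 1.92, -0.19, 0.99, -1.64]
lev 0.4 [-0.77, 0.28, 0.53, 1.92, -0.17, 0.98, -1.23]
lev 0.785 [-0.71, 0.29, 0.49, 1.9, -0.16, 0.99, -0.83]
-1 -0.12 [1.21, -0.04, -1.13, 2.3, -0.73, 0.22, -2.31]
-1 -0.006 [0.81, 0.36, -0.96, 2.27, 1.82, 0.24, 1.5]
slid [0.67, 0.35, -0.98, 2.28, 1.79, 0.34, 1.4]
lev 0 [-0.42, 0.26, 0.06, 1.9, -0.02, 0.98, 1.32]
lev 0.4 [-0.34, 0.26, -0.0, 1.9, 0.0, 0.98, 1.73]
lev 0.785 [-0.26, 0.28, -0.06, 1.88, 0.02, 0.99, 2.13]
```

```bash
python3 - <<'E'
from h import *
f=lambda q: None if q is None else np.round(q,2).tolist()
for nm,d in dict(zt=-zt,up=ez,back=-fx,out=fx).items():
    for k in (.03,.06,.09): print(nm,k,f(inverse_kinematics(SPOT-.006*zt+k*d,RT(-1))))
for k in (0,.02,.04,.06): print("slide",k,f(inverse_kinematics(SPOT-.006*zt+k*fy,RT(-1))))
E
```

```text
zt 0.03 [1.0, 0.34, -1.17, 2.28, 1.58, 0.26, 1.74]
zt 0.06 None
zt 0.09 None
up 0.03 [0.99, 0.37, -1.18, 2.23, 1.49, 0.29, 1.83]
up 0.06 [1.07, 0.32, -1.24, 2.2, 1.19, 0.28, 2.12]
up 0.09 [-1.19, 0.06, 1.25, 2.26, -0.72, 0.23, -2.34]
back 0.03 [0.98, 0.38, -1.14, 2.32, 1.83, 0.29, 1.51]
back 0.06 [1.02, 0.3, -1.14, 2.38, 1.95, 0.23, 1.36]
back 0.09 None
out 0.03 [0.79, 0.42, -0.97, 2.21, 1.72, 0.29, 1.61]
out 0.06 [0.62, 0.4, -0.79, 2.15, 1.67, 0.23, 1.64]
out 0.09 [0.61, 0.45, -0.8, 2.09, 1.58, 0.26, 1.75]
slide 0 [0.81, 0.36, -0.96, 2.27, 1.82, 0.24, 1.5]
slide 0.02 [0.76, 0.35, -0.97, 2.27, 1.81, 0.27, 1.46]
slide 0.04 [0.72, 0.35, -0.97, 2.28, 1.8, 0.3, 1.43]
slide 0.06 [0.67, 0.35, -0.98, 2.28, 1.79, 0.34, 1.4]
```

```bash
python3 - <<'E'
from h import *
f=lambda q: None if q is None else np.round(q,2).tolist()
s=sense(); p=np.array(s["position"]); 
R=np.column_stack([-fy,-fx*0-np.cross(-ez,-fy)*-1*-1,-ez]); R[:,1]=np.cross(-ez,R[:,0])
G=SPOT-.006*zt
movep([.45,-.05,.42],R); s=sense(); print(s["time_s"],f(s["joint_pos"]),np.linalg.det(R))
for sg in(1,-1):
  for d in ((0,.06),(0,.09),(0,.12),(.03,.09),(.05,.1),(-.03,.12)):
    print(sg,d,f(inverse_kinematics(G+d[0]*fx+d[1]*ez,RT(sg))))
E
```

```text
Traceback (most recent call last):
rig.Unreachable: the arm cannot take that pose within its joint ranges
```

```bash
python3 - <<'E'
from h import *
f=lambda q: None if q is None else np.round(q,2).tolist()
G=SPOT-.006*zt
for sg in(1,-1):
    x=sg*fy; R=np.column_stack([x,np.cross(-ez,x),-ez])
    for p in ([.45,-.05,.36],[.5,-.05,.4],[.5,-.05,.36],[.55,-.05,.36]): print(sg,p,f(inverse_kinematics(p,R)))
x=-fy;R=np.column_stack([x,np.cross(-ez,x),-ez])
for p in ([.5,-.05,.36],[.5,-.05,.34],[.55,-.05,.36],[.5,-.05,.32]):
    if inverse_kinematics(p,R) is not None: movep(p,R); break
s=sense(); print(p,s["time_s"],f(s["joint_pos"]))
for sg in(1,-1):
  for d in ((0,0),(0,.06),(0,.09),(0,.12),(.03,.09),(.05,.1),(-.03,.12)):
    print(sg,d,f(inverse_kinematics(G+d[0]*fx+d[1]*ez,RT(sg))))
E
```

```text
1 [0.45, -0.05, 0.36] [-0.57, -0.01, 0.59, 1.91, 0.01, 1.24, 0.12]
1 [0.5, -0.05, 0.4] [-0.54, 0.07, 0.6, 1.75, -0.04, 1.33, 0.18]
1 [0.5, -0.05, 0.36] [-0.52, 0.1, 0.59, 1.81, -0.06, 1.25, 0.19]
1 [0.55, -0.05, 0.36] [-0.47, 0.2, 0.58, 1.71, -0.12, 1.26, 0.24]
-1 [0.45, -0.05, 0.36] None
-1 [0.5, -0.05, 0.4] None
-1 [0.5, -0.05, 0.36] None
-1 [0.55, -0.05, 0.36] [-0.94, 0.38, 1.28, 1.73, -0.37, 1.32, -2.61]
[0.55, -0.05, 0.36] 2.6083 [-0.94, 0.38, 1.28, 1.73, -0.37, 1.32, -2.61]
1 (0, 0) [0.81, 0.36, -0.96, 2.27, 1.82, 0.24, -1.64]
1 (0, 0.06) [1.04, 0.29, -1.19, 2.2, 1.15, 0.25, -0.98]
1 (0, 0.09) [-1.19, 0.06, 1.25, 2.26, -0.72, 0.23, 0.8]
1 (0, 0.12) [0.76, 0.07, -0.8, 2.14, -0.03, 0.26, 0.11]
1 (0.03, 0.09) [0.82, 0.21, -0.94, 2.12, 0.61, 0.23, -0.49]
1 (0.05, 0.1) [0.81, 0.24, -0.95, 2.07, 0.64, 0.28, -0.51]
1 (-0.03, 0.12) [-0.84, -0.11, 0.79, 2.26, 0.11, 0.26, -0.02]
-1 (0, 0) [0.81, 0.36, -0.96, 2.27, 1.82, 0.24, 1.5]
-1 (0, 0.06) [1.1, 0.34, -1.28, 2.2, 1.23, 0.31, 2.09]
-1 (0, 0.09) [-1.22, 0.06, 1.28, 2.26, -0.75, 0.23, -2.32]
-1 (0, 0.12) None
-1 (0.03, 0.09) [-0.88, 0.13, 0.94, 2.19, -0.84, 0.25, -2.26]
-1 (0.05, 0.1) [-0.86, 0.16, 0.94, 2.14, -0.83, 0.29, -2.29]
-1 (-0.03, 0.12) None
```

```bash
python3 - <<'E'
from h import *
f=lambda q: None if q is None else np.round(q,2).tolist()
G=SPOT-.006*zt
move_joints([.2,-.05,-.2,1.9,-.05,.7,.15]); print(np.round(sense()["position"],3))
movep(G+.12*ez,RT(1)); s=sense(); print(s["time_s"],f(s["joint_pos"]))
for d in ((0,.06),(0,.03),(0,0)): print(d,f(inverse_kinematics(G+d[0]*fx+d[1]*ez,RT(1))))
s=sense(); p,d=camera("wrist"); cv2.imwrite("pics/w1.png",p[:,:,::-1])
c=camera_params("wrist"); T=np.array(c["tool_from_camera"]); W=np.eye(4); W[:3,:3]=s["tcp_rot"]; W[:3,3]=s["position"]; M=W@T
P=cloud(p,d,c,M[:3,:3],M[:3,3]); np.savez("w1.npz",p=p,d=d,P=P,M=M)
q=P.reshape(-1,3); q=q[~np.isnan(q[:,0])]; r=q-SPOT
L=np.column_stack([r@fx,r@fy,r[:,2]]); t=L[(abs(L[:,1])<.07)&(abs(L[:,0])<.03)&(abs(L[:,2])<.03)]
from scipy.optimize import least_squares
F=lambda x:np.hypot(t[:,0]-x[0]-x[1]*t[:,1],t[:,2]-x[2])-.014
o=least_squares(F,[0,0,0],loss="soft_l1",f_scale=.001); print(len(t),"axis off",o.x.round(4))
e=t[o.fun>0]; k=np.hypot(t[:,0]-o.x[0]-o.x[1]*t[:,1],t[:,2]-o.x[2])>.0165; bt=t[k]; print("button",len(bt),np.median(bt,0).round(4) if len(bt) else 0)
E
```

```text
[ 0.573 -0.031  0.429]
5.525 [0.18, 0.03, -0.21, 2.16, -0.19, 0.26, 0.25]
(0, 0.06) [1.04, 0.29, -1.19, 2.2, 1.15, 0.25, -0.98]
(0, 0.03) [0.99, 0.37, -1.18, 2.23, 1.49, 0.29, -1.31]
(0, 0) [0.95, 0.45, -1.16, 2.26, 1.75, 0.36, -1.53]
8152 axis off [ 0.001   0.0014 -0.0003]
button 89 [0.0123 0.0019 0.0134]
```

View pics/w1.png

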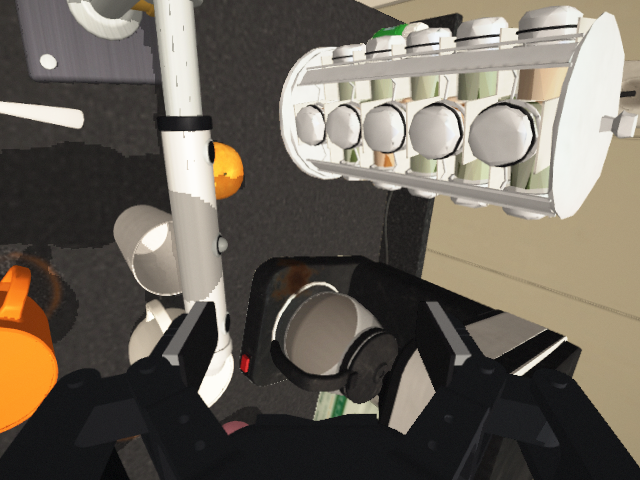

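The wrist view shows the button at (222,244), and its measured position is within 2 mm of my estimate. I'll correct for that and descend.

```bash
cat >> h.py <<'E'
SPOT=SPOT+.001*fx+.0015*fy; COL=COL+.001*fx+.0015*fy
G=SPOT-.006*zt
E
python3 - <<'E'
from h import *
f=lambda q: None if q is None else np.round(q,2).tolist()
try: move_l(G+.06*ez,RT(1),feed=.05); print("direct")
except Unreachable as e:
    print(e)
    q0=np.array(sense()["joint_pos"]); movep(G+.03*fx+.1*ez,RT(1)); print(f(sense()["joint_pos"]))
    movep(G+.06*ez,RT(1))
s=sense(); print(s["time_s"],f(s["joint_pos"]),(np.array(s["position"])-G).round(3),np.round(s["wrist_force"],1))
try:
    h=move_l(G,RT(1),feed=.05,until_force=8); print("hit",h)
except Unreachable as e: print(e)
s=sense(); print(s["time_s"],f(s["joint_pos"]),(np.array(s["position"])-G).round(3),np.round(s["wrist_force"],1))
for k in(.03,.06,.065): print(f(inverse_kinematics(G+k*fy,RT(1))))
E
```

```text
the arm cannot follow that straight line within its joint ranges
[-0.17, 0.09, 0.14, 2.15, -0.3, 0.21, 0.35]
7.3833 [1.03, 0.3, -1.19, 2.2, 1.16, 0.26, -1.0] [ 0.    -0.001  0.06 ] [0.9 0.1 0.3]
hit False
8.7333 [0.87, 0.4, -1.05, 2.26, 1.78, 0.29, -1.59] [0. 0. 0.] [ 0.3  0.2 -0.2]
[0.82, 0.4, -1.08, 2.27, 1.77, 0.35, -1.64]
[0.76, 0.41, -1.1, 2.28, 1.76, 0.41, -1.68]
[0.75, 0.41, -1.11, 2.28, 1.75, 0.42, -1.69]
```

```bash
python3 - <<'E'
from h import *
def st(n): 
    s=sense(); r=np.array(s["position"])-G; w=np.array(s["wrist_force"]); print(n,round(s["time_s"],2),"off",np.round([r@fx,r@fy,r[2]],4),"F",np.round([w@fx,w@fy,w[2]],1),"gap",round(s["finger_gap"],4),round(s["gripper_force"],1))
command_gripper(0.0,50); st("closed")
if sense()["finger_gap"]<.0305:
    move_l(G+.01*fy,feed=.03,until_force=45); st("10")
E
```

```text
closed 9.31 off [-0.0001 -0.0001  0.0003] F [-4.2 -0.3  6.5] gap 0.027 48.5
10 9.79 off [-0.0001  0.0037  0.0002] F [-10.4 -10.5  12.9] gap 0.0266 48.7
```

```bash
python3 - <<'E'
from h import *
def st(n): 
    s=sense(); r=np.array(s["position"])-G; w=np.array(s["wrist_force"]); print(n,round(s["time_s"],2),"off",np.round([r@fx,r@fy,r[2]],4),"F",np.round([w@fx,w@fy,w[2]],1),"gap",round(s["finger_gap"],4),round(s["gripper_force"],1))
print(move_l(G+.008*fy,feed=.02,until_force=60)); st("8")
p,d=camera("top"); cv2.imwrite("pics/t2.png",cv2.resize(p[180:290,180:430,::-1],None,fx=3.2,fy=3.2,interpolation=2))
E
```

```text
False
8 10.04 off [-0.0001  0.0035  0.0002] F [-8.9 -8.1 10.5] gap 0.0265 48.4
```

View pics/t2.png

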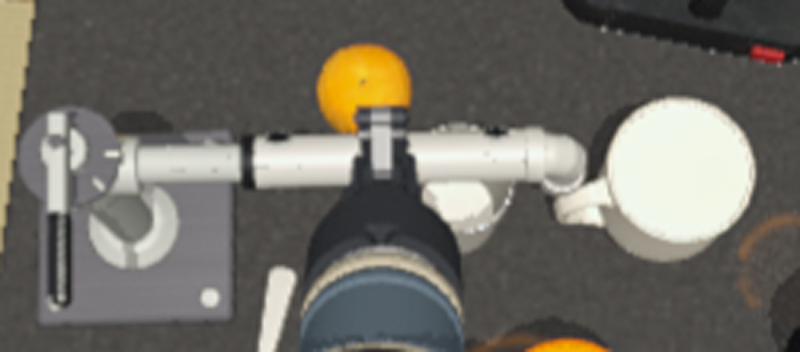

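```bash
python3 - <<'E'
from h import *
def st(n): 
    s=sense(); r=np.array(s["position"])-G; w=np.array(s["wrist_force"]); print(n,round(s["time_s"],2),"off",np.round([r@fx,r@fy,r[2]],4),"F",np.round([w@fx,w@fy,w[2]],1),"gap",round(s["finger_gap"],4),round(s["gripper_force"],1),"eff",np.round(s["joint_efforts"],1),"q",np.round(s["joint_pos"],3))
st("0"); print(move_l(G+.016*fy,feed=.03,until_force=50)); st("16")
sleep(.3); st("16b")
E
```

```text
0 10.09 off [-0.0001  0.0036  0.0003] F [-8.5 -7.5 10.7] gap 0.0265 48.4 eff [ -4.8 -24.  -10.  -16.9   0.6  -2.   -0.1] q [ 0.859  0.396 -1.055  2.266  1.775  0.312 -1.603]
False
16 10.51 off [-0.0002  0.0146  0.0003] F [-4.7 -1.4  6.6] gap 0.0268 48.6 eff [ -0.9 -25.8  -7.1 -17.3   0.7  -0.3   0. ] q [ 0.844  0.397 -1.065  2.269  1.774  0.324 -1.617]
16b 10.81 off [-0.0001  0.0151  0.0003] F [-6.  -2.8  6.6] gap 0.0266 48.7 eff [ -1.5 -25.3  -7.4 -17.3   0.7  -0.5   0. ] q [ 0.843  0.398 -1.066  2.269  1.774  0.324 -1.618]
```

```bash
python3 - <<'E'
from h import *
def st(n): 
    s=sense(); r=np.array(s["position"])-G; w=np.array(s["wrist_force"]); print(n,round(s["time_s"],2),"off",np.round([r@fx,r@fy,r[2]],4),"F",np.round([w@fx,w@fy,w[2]],1),"gap",round(s["finger_gap"],4),round(s["gripper_force"],1))
print(move_l(G+.055*fy,feed=.05)); st("55")
print(move_l(G+.065*fy,feed=.015,until_force=6)); st("65")
p,d=camera("top"); cv2.imwrite("pics/t3.png",cv2.resize(p[180:290,180:430,::-1],None,fx=3.2,fy=3.2,interpolation=2))
E
```

```text
False
55 11.74 off [-0.      0.0535  0.0003] F [-6.4 -2.7  8.1] gap 0.0268 48.9
False
65 12.56 off [-0.      0.062   0.0002] F [-8.9 -6.3 10.5] gap 0.0266 49.2
```

View pics/t3.png

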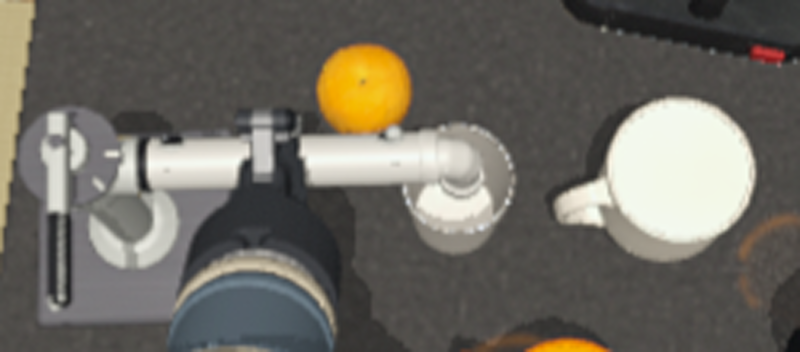

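The tube is in: collar at crop (143,165), outlet over the steel tumbler, button out again at (393,133). The reaction force is rising at 62 mm, so it is locked. Next I relax the push, release, retreat and move above the lever.

```bash
python3 - <<'E'
from h import *
def st(n): 
    s=sense(); w=np.array(s["wrist_force"]); print(n,round(s["time_s"],2),np.round(s["position"],3),"F",np.round(w,1),np.round(s["joint_pos"],2).tolist())
H=G+.0615*fy
move_l(H,feed=.02); st("relax")
command_gripper(.085); st("open")
for k in (.065,.06,.055,.05):
    try: move_l(H+k*ez,RT(1),feed=.08); break
    except Unreachable: pass
st("up")
move_joints([.2,-.05,-.2,1.9,-.05,.7,.15]); st("wp")
p,R=lever(0,-1); movep(p+.09*ez,R); st("over")
s=sense(); p,d=camera("wrist"); cv2.imwrite("pics/w2.png",p[:,:,::-1])
c=camera_params("wrist"); T=np.array(c["tool_from_camera"]); W=np.eye(4); W[:3,:3]=s["tcp_rot"]; W[:3,3]=s["position"]; M=W@T
P=cloud(p,d,c,M[:3,:3],M[:3,3]); np.savez("w2.npz",p=p,P=P)
q=P.reshape(-1,3)-COL; q=q[~np.isnan(q[:,0])]; L=np.column_stack([q@fx,q@fy,q[:,2]])
t=L[(L[:,0]>-.1)&(L[:,0]<-.02)&(abs(L[:,1])<.03)&(L[:,2]>.231)&(L[:,2]<.245)]
print("lever",len(t),np.percentile(t,[2,50,98],axis=0).round(4).tolist(),np.polyfit(t[:,0],t[:,1],1).round(4))
E
```

```text
relax 12.93 [0.564 0.048 0.185] F [-5.2 -1.7  6.7] [0.75, 0.41, -1.1, 2.28, 1.76, 0.41, -1.69]
open 13.53 [0.564 0.048 0.185] F [ 0.5  0.7 -0.3] [0.75, 0.41, -1.1, 2.28, 1.76, 0.41, -1.69]
up 14.5 [0.563 0.048 0.249] F [ 0.1  0.3 -0.6] [0.88, 0.26, -1.18, 2.21, 1.23, 0.32, -1.2]
wp 15.72 [ 0.572 -0.03   0.427] F [-0.1 -0.   0.6] [0.2, -0.05, -0.2, 1.9, -0.05, 0.7, 0.15]
over 16.73 [0.511 0.156 0.323] F [ 0.1 -0.1  0.2] [-0.09, 0.2, -0.34, 1.76, 0.07, 1.19, 1.23]
lever 1480 [[-0.0835, -0.0069, 0.2329], [-0.0552, -0.0022, 0.2355], [-0.0217, 0.0028, 0.2371]] [ 0.023  -0.0009]
```

View pics/w2.png

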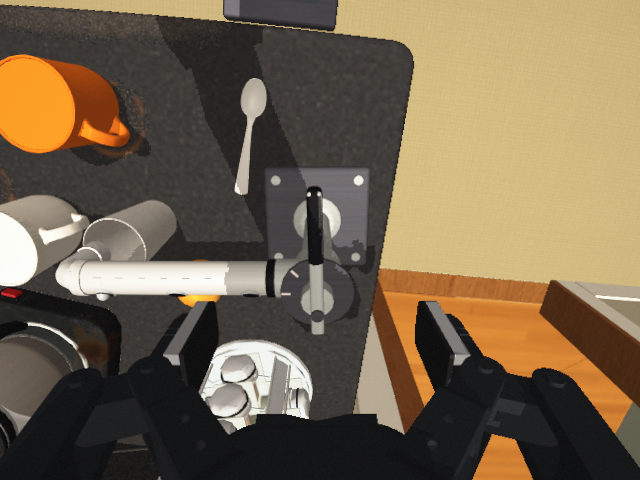

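The wrist view shows the lever shut, with its tip at (313,190), pivot at (318,300), and the half and open ticks at (294,273) and (286,294). I'll grip it and turn it 45°.

```bash
python3 - <<'E'
from h import *
def st(n): 
    s=sense(); w=np.array(s["wrist_force"]); print(n,round(s["time_s"],2),np.round(s["position"],4),"F",np.round(w,1),round(s["finger_gap"],4))
p,R=lever(0,-1); print(move_l(p,R,feed=.08,until_force=10)); st("down")
command_gripper(0,30); st("grip")
N=5
for i in range(1,N+1):
    p,R=lever(np.pi/4*i/N,-1); move_l(p,R,feed=.04)
st("turned"); sleep(.2); s=sense(); print(np.array(s["position"])-p, (R.T@np.array(s["tcp_rot"])).round(3).tolist())
command_gripper(.06); st("open")
move_l(p+.09*ez,R,feed=.12); st("up")
s=sense(); im,d=camera("wrist"); cv2.imwrite("pics/w3.png",im[:,:,::-1])
c=camera_params("wrist"); T=np.array(c["tool_from_camera"]); W=np.eye(4); W[:3,:3]=s["tcp_rot"]; W[:3,3]=s["position"]; M=W@T
P=cloud(im,d,c,M[:3,:3],M[:3,3])
q=P.reshape(-1,3)-COL; q=q[~np.isnan(q[:,0])]; L=np.column_stack([q@fx,q@fy,q[:,2]])
o=-np.sqrt(.5)*np.array([1,1]); n=np.array([-o[1],o[0]])
r,t=L[:,:2]@o,L[:,:2]@n; k=(L[:,2]>.231)&(L[:,2]<.245)&(r>.02)&(r<.09)&(abs(t)<.03)
print("lever",k.sum(),np.polyfit(r[k],t[k],1).round(4),np.percentile(r[k],[2,98]).round(4))
E
```

```text
False
down 18.06 [0.5112 0.1568 0.2336] F [-0.2  0.1  0.1] 0.0852
grip 18.73 [0.5108 0.156  0.2331] F [ 0.1 -2.3  1.8] 0.0083
turned 20.36 [0.5272 0.1255 0.2331] F [-1.5 -5.2  4.9] 0.0083
[-5.42134395e-05 -7.65046388e-04  8.44295431e-05] [[1.0, -0.005, 0.002], [0.005, 1.0, -0.001], [-0.002, 0.001, 1.0]]
open 21.1 [0.5272 0.1266 0.233 ] F [-0.  -0.6 -0.3] 0.0602
up 22.0 [0.5268 0.1261 0.3222] F [ 0.8 -0.1  0. ] 0.06
lever 1513 [-0.003   0.0007] [0.0216 0.0844]
```

View pics/w3.png

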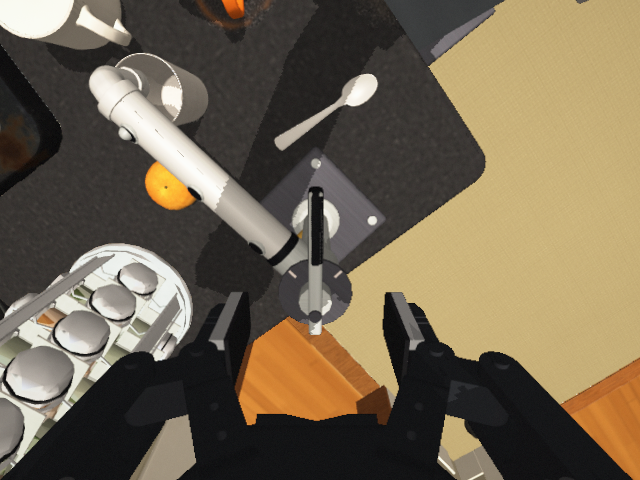

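The wrist view shows the lever centred between the shut and open ticks, (338,272) and (292,272), and within 0.2° of 45°. The button stands proud of its hole at (125,133), and the outlet is over the upright steel tumbler. The gripper is clear of everything, so I'm handing in.

```bash
python3 -c "
from rig import *
print(finish_job())"
```

```text
the job is handed in; nothing more can be done
None
```

The job is handed in: the tube is one hole inward with its outlet over the steel tumbler and the button popped out, the valve lever is at 45°, no cup was touched, and it took about 22 s; no verdict was returned.

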